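# Uncover a plaster thumb cast and hold the magnifier in focus over it

### The job

A small plaster thumb cast is kept from the dust under an upturned mixing cup: lift that cup off and nest it squarely, fully down, on the stack of two upturned cups. Then take the magnifier by its handle and hold it level with its lens centred above the cast, the lens at the focal height that the pointer of the surface gauge marks beside it, and finish while holding it there, steady and clear of everything. Do not touch or shift the cast, do not disturb the gauge's setting, and leave the phone, the plaster knife and the jar alone.

Things in the scene. Friction and masses are not known exactly. Their poses are not given: they have to be found in the camera images.
- cover_cup: white plastic mixing cup standing alone, mouth down over the cast. 85 mm tall, 35 g; 2 mm walls taper from 96 mm across at the mouth (100 over its bead) to 56 mm at 74 mm up, then step in to a straight foot ring 50 mm across, 11 mm tall, on top. Origin: centre of the mouth; z along the axis towards the foot. Lift it straight up 30 mm before moving it sideways, to clear the cast.
- stack_top: upper of the two upturned cups of the stack, the same cup as cover_cup and the same origin, nested over stack_low 13 mm higher: its foot is 98 mm above the bench. The cover cup nested on it rests another 13 mm higher (origin 26 mm, foot 111 mm above the bench). Nested cups have about 1 mm of play and centre themselves.
- stack_low: lower cup of the stack, the same cup again, loose, mouth down on the bench. Origin at the centre of its mouth, on the bench
- cast: white plaster cast: round base 56 mm across, 11.5 mm thick, with a thumb tip in relief on top, 22 mm tall in all; lies loose on the bench, hidden under the cover cup at the start (within 8 mm of its axis). Origin at the centre of its underside. 45 g
- magnifier: hand magnifier lying flat on the bench: round lens in a steel rim 73 mm across and 14 mm thick, a black handle 100 mm long, 20 mm wide and 18 mm thick. Origin on its underside below the lens centre, z up square to the lens, handle along -x from 50 to 150 mm from the lens centre. About 110 g, balanced 65 mm from the lens centre. Level when its z is upright.
- lens_center (a point): centre of the magnifier's lens, in the middle of its thickness, 7 mm above the magnifier's underside
- handle_grip (a point): point on the middle line of the magnifier's handle, 75 mm from the lens centre, 9 mm above its underside: a good place to grip, across the 20 mm width
- gauge: surface gauge: dark steel block 55 x 65 x 34 mm, held fast to the steel bench by its magnetic base, with an upright 9 mm spindle 240 mm tall, about 170 mm from the cast on the side away from the robot. Origin at the centre of its underside; its -x points towards the cast.
- pointer_tip (a point): sharp tip of the gauge's level pointer, a 5 mm steel rod clamped on the spindle, which points at the cast and ends about 80 mm short of its axis. Its height, 95 to 135 mm above the bench, marks the height at which the lens centre is in focus. The clamp is tight.
- phone: black phone, 75 x 150 x 9 mm, lying on the bench; leave it alone. Origin under its centre
- plaster_knife: plaster knife with wooden handle, 235 mm long along its y, lying on the bench; leave it alone. Origin on its underside near the middle
- release_jar: white screw-top jar, 56 mm across, 85 mm tall, standing at the side; leave it alone. Origin at the centre of its underside

How it is judged (in metres and radians):
On the way:
1. the cup from over the cast is nested fully and squarely on the stack of two, let go and at rest (horizontal distance between cover_cup and stack_top below 0.005 m and z of cover_cup in the frame of stack_top between 0.009 and 0.018 m and angle between each of cover_cup, stack_top's own z axis and vertical below 0.08 rad and horizontal distance between stack_top and stack_low below 0.005 m and z of stack_top in the frame of stack_low between 0.009 and 0.018 m and height (world z) of stack_low below 0.004 m and angle between stack_low's own z axis and vertical below 0.05 rad and contact force between each of the arm, the fingers and cover_cup below 0.1 N and linear speed of cover_cup below 0.02 m/s), for 0.2 s.
At the end, for the whole second after the job is handed in: Three cups nested upright on the bench (axes within 5 mm, 9 to 18 mm apart). Fingers alone hold the magnifier, still, level within 0.1 rad, lens centre within 12 mm of the cast's axis and 7 mm of the pointer tip's height. Cast moved under 8 mm, pointer under 4 mm (horizontal distance between cover_cup and stack_top below 0.005 m and z of cover_cup in the frame of stack_top between 0.009 and 0.018 m and angle between each of cover_cup, stack_top's own z axis and vertical below 0.08 rad and horizontal distance between stack_top and stack_low below 0.005 m and z of stack_top in the frame of stack_low between 0.009 and 0.018 m and height (world z) of stack_low below 0.004 m and angle between each of stack_low, cast's own z axis and vertical below 0.05 rad and horizontal distance between lens_center and cast below 0.012 m and z of lens_center in the frame of pointer_tip between -0.007 and 0.007 m and angle between magnifier's own z axis and vertical below 0.1 rad and linear speed of magnifier below 0.02 m/s and angular speed of magnifier below 0.15 rad/s and contact force between the fingers and magnifier above 0.3 N and contact force between magnifier and cast below 0.1 N and contact force between each of magnifier, the arm and gauge below 0.1 N and contact force between magnifier and cover_cup below 0.1 N and contact force between magnifier and stack_top below 0.1 N and contact force between magnifier and stack_low below 0.1 N and distance of cast from where it was at the start of the episode below 0.008 m and distance of pointer_tip from where it was at the start of the episode below 0.004 m); the arm keeps its last pose, push and grip.
It fails at once if the cast is shifted by more than 10 mm (distance of cast from where it was at the start of the episode above 0.01 m).
It fails at once if the robot or the magnifier pushes on the cast (over 1 N) (contact force between any of the arm, the fingers, magnifier and cast above 1 N).
It fails at once if the gauge's pointer is knocked out of its setting (over 5 mm) (distance of pointer_tip from where it was at the start of the episode above 0.005 m).
It fails at once if the phone, the plaster knife or the jar is moved by more than 20 mm (distance of any of phone, plaster_knife, release_jar from where it was at the start of the episode above 0.02 m).
It also fails if it takes over 64 s, if anything falls off the work surface, if the arm or the gripper's body presses on something with over 40 N, if the wrist force passes 120 N, or if a joint passes its speed limit or range.

### The arm

A 6-joint arm with a two-finger parallel gripper is mounted at the origin on the work surface. World frame = base frame: x ahead of the robot, y to its left, z up, the work surface at z = 0. Lengths are in m, angles in degrees, forces in N, time in s.
With the tool pointing down it reaches from about 0.4 to 0.825 m from the base axis. Payload 7 kg.
Tool frame: the origin (TCP) lies between the finger pads; the fingertips stand 22 mm ahead of it and the grasp point (between the pads) lies 3 mm ahead of it; z points along the fingers, y is the line along which they close (so a half turn about z gives the same grasp; the last joint's range is limited). The gripper opens to 88 mm and grips with 3 to 60 N. Pads are 19 mm wide; open, the fingers measure 130 mm over their backs; the gripper's body (78 mm by 193 mm) begins 47 mm behind the grasp point.
Start: joints at [91.163, 20.546, 0.682, 0, -70.136, -16.507], TCP at [0.179, 0.651, 0.249] pointing down, gripper open.
Joint ranges: [-176.03, 176.03], [-82.01, 121.73], [-58.28, 71.71], [-173.87, 95.51], [-174.79, -0.11], [-173.66, 173.66]. Speed limits (degrees/s): [136.94, 136.94, 172.46, 180, 180, 180].

### API

Orientations are given as [roll, pitch, yaw] about the fixed x, y, z axes, in that order (R = Rz(yaw) Ry(pitch) Rx(roll)).
In Python, from plant import ctrl gives the robot as it stands.
- The arm moves only by the tool apply_moves, never from a script. Its argument "targets" is a list of rows, each an object with "travel": the shift along the tool's x, y, z in mm, a list of three; "roll": the turn about the tool's z in degrees; "jaw": the finger opening in mm, from 0 to 87.6. In form: [{"travel": [tx, ty, tz], "roll": roll, "jaw": jaw}, ...]. A call has 1 to 10 rows; each row shifts and turns the commanded pose from where the row before left it, along the tool's axes as they then stand; what a row does not reach is not made up. A row lasts 1/10 s, in which the tool goes at most 50 mm and 8.59 degrees, less where a joint would pass 70% of its speed; a pose out of reach is approached as far as the arm can. A call with a gripper value outside its range is refused whole. The fingers move at their own pace and stop on an object; the grip force is fixed at half the most. Time passes only in rows, so rows that do not move let the fingers close. It gives the time, the measured TCP pose, the force, the opening and the grip force at its end, in the units of the state.
- ctrl.get_obs(): the state, without advancing time (a new reading comes with each control period).
- ctrl.snapshot(name): name is "scene" or "top"; returns the picture (384x512x3 uint8, red, green, blue); there is no depth.
- ctrl.calibration(name): a dict with "K" (3x3 intrinsics, pixels), "extrinsics" (4x4, takes a point from camera to world coordinates). Camera axes: x right, y down, z forward; pixel columns grow to the right and rows downward; lengths in m; the calibration is good to about 2 mm. A picture is of the moment at which its call begins. calibration takes no time and is no camera call.
- ctrl.close_job(): hands the job in; it is judged then, once.
The state is a dict: "clock": time; "joint_pos": joint angles; "qvel": joint speeds; "tau": joint torques, N m; "tool_pos": TCP position; "orientation": TCP orientation; "force": force on the tool from outside, world axes, zero at the start; "moment": the same for the moment, N m; "opening": finger opening in m; "gripper_force": force on a finger pad.
Only numpy, scipy, OpenCV 4.12 (cv2) and the standard library are available. Lean on these libraries where they do the work, as an engineer would, in place of code of your own. Each camera call takes 0.05 s, during which the arm holds its last target. There are 200 camera calls.

## Working session

There is one attempt and no reset: what is moved stays moved. The work goes in short steps, Python scripts to look and compute and a tool call to move; the robot and the scene stay as the last step left them, time stands still between calls to the robot, and variables do not carry over. Pictures are saved under pics/ and viewed, at most 10 in all, crops included, and the job is handed in when it is done.

Besides the shell and the picture viewer there is one more tool, called after "Emit:" by a JSON object that holds its "name" and its "arguments". apply_moves: Moves the arm, as the interface text tells. Its arguments: {"type":"object","properties":{"targets":{"type":"array","items":{"type":"object","properties":{"travel":{"type":"array","items":{"type":"number"}},"roll":{"type":"number"},"jaw":{"type":"number"}}}}},"required":["targets"]}

```bash
mkdir -p pics; ls; python3 - <<'E'
from plant import ctrl
import cv2,numpy as np
np.set_printoptions(precision=4,suppress=True)
for n in("scene","top"):
    cv2.imwrite(f"pics/{n}0.png",cv2.resize(ctrl.snapshot(n)[:,:,::-1],(800,600),interpolation=cv2.INTER_CUBIC))
    c=ctrl.calibration(n);print(n,c["K"],c["extrinsics"])
print(ctrl.get_obs())
E
```

```text
pics
scene [[368.0969   0.     252.7374]
 [  0.     368.0969 188.9748]
 [  0.       0.       1.    ]] [[-0.8488  0.3367 -0.4076  1.0968]
 [ 0.5286  0.5294 -0.6636  0.7298]
 [-0.0076 -0.7787 -0.6274  0.8323]
 [ 0.      0.      0.      1.    ]]
top [[467.9984   0.     253.957 ]
 [  0.     467.9984 190.5711]
 [  0.       0.       1.    ]] [[-0.0076 -0.9862  0.1651  0.3783]
 [-0.9997  0.011   0.0201 -0.0982]
 [-0.0216 -0.1649 -0.9861  1.3972]
 [ 0.      0.      0.      1.    ]]
{'clock': 0.1, 'joint_pos': array([ 91.1641,  20.5867,   0.6385,  -0.0168, -70.1342, -16.5059]), 'qvel': array([ 0.004 , -0.0649,  0.0262,  0.0059, -0.0784, -0.0071]), 'tau': array([ -0.0014, -58.4162,  29.3752,   7.0156,   0.0101,  -0.    ]), 'tool_pos': array([0.1785, 0.6506, 0.2477]), 'orientation': array([179.9164,  -0.0083, -15.3475]), 'force': array([-0.1383, -0.3341,  0.4226]), 'moment': array([ 0.043 ,  0.0153, -0.037 ]), 'gripper_force': 0.0, 'opening': 0.08799859964218909}
```

View pics/scene0.png

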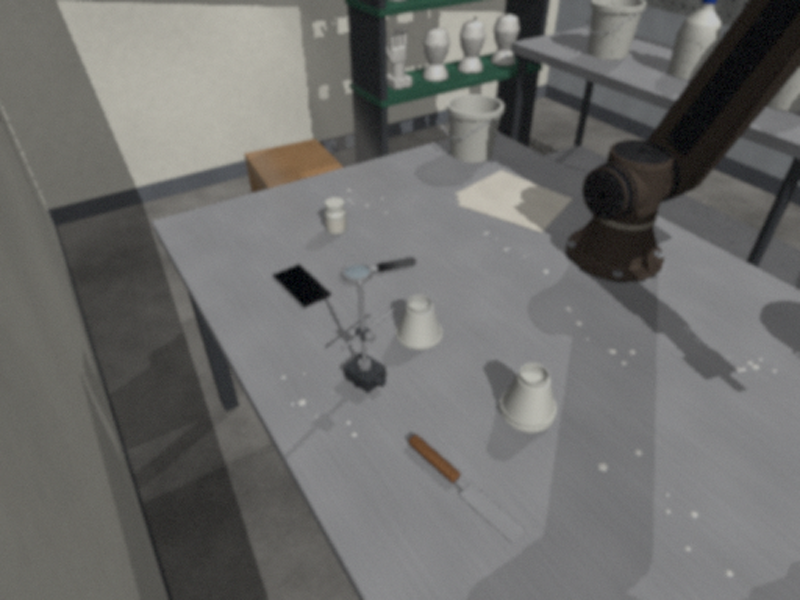

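View pics/top0.png

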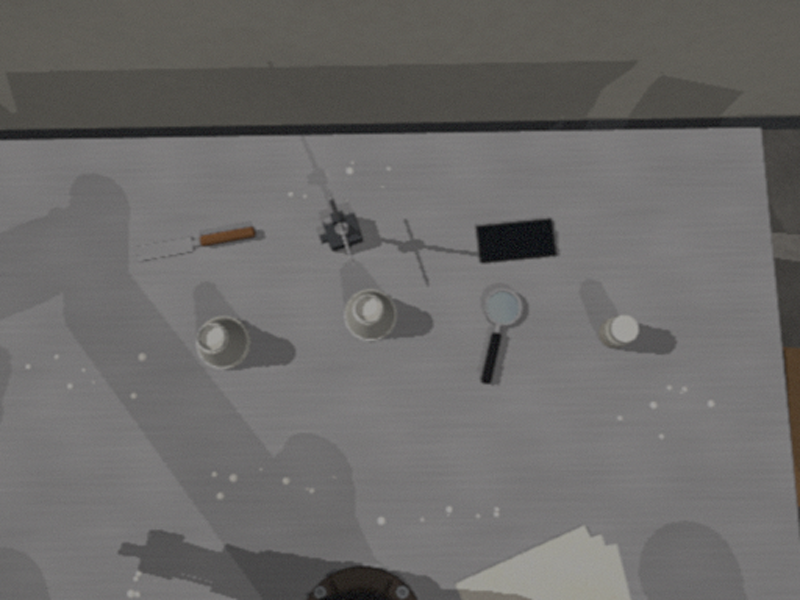

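The scene view shows the cover cup at about (420,320), the stack at (530,395), the gauge at (363,370) and the magnifier at (357,270). In the top view the cover cup's foot is at about (371,307), the stack's foot at (213,338), the lens at (502,307), the handle end at (488,382) and the gauge at (341,229). Next I'll get first estimates and check them with overlays.

```bash
cat > h.py <<'E'
from plant import ctrl
import cv2,numpy as np
np.set_printoptions(precision=4,suppress=True)
CAL={n:ctrl.calibration(n) for n in("scene","top")}
def proj(n,P):
    c=CAL[n];T=np.linalg.inv(c["extrinsics"])
    return cv2.projectPoints(np.atleast_2d(np.float64(P)),cv2.Rodrigues(T[:3,:3])[0],T[:3,3],c["K"],None)[0][:,0]
def ray(n,px,z):
    c=CAL[n];E=c["extrinsics"];d=E[:3,:3]@np.linalg.inv(c["K"])@[px[0],px[1],1]
    return E[:3,3]+d*(z-E[2,3])/d[2]
def tri(ps,pt):  # two-view point
    M=[c["K"]@np.linalg.inv(c["extrinsics"])[:3] for c in(CAL["scene"],CAL["top"])]
    X=cv2.triangulatePoints(M[0],M[1],np.float64(ps).reshape(2,1),np.float64(pt).reshape(2,1))[:,0]
    return X[:3]/X[3]
def circ(x,y,z,r):
    a=np.linspace(0,2*np.pi,60);return np.c_[x+r*np.cos(a),y+r*np.sin(a),0*a+z]
def tile(img,n,ctr,curves,s=5,w=80,h=60):
    x0,y0=int(ctr[0]-w/2),int(ctr[1]-h/2)
    t=cv2.resize(img[y0:y0+h,x0:x0+w],None,fx=s,fy=s,interpolation=cv2.INTER_CUBIC)
    t=cv2.convertScaleAbs(t,alpha=1.5)
    for C in curves:
        p=((proj(n,C)-[x0,y0]+.5)*s).astype(int)
        cv2.polylines(t,[p],False,(0,0,255),1)
    cv2.putText(t,f"{x0},{y0}",(3,12),0,.4,(0,255,255),1)
    return t
E
python3 - <<'E'
from h import *
k=1/1.5625
f=lambda u,v,z:ray("top",(u*k,v*k),z)
cup=f(371,307,.085);st=f(213,338,.098);lens=f(502,307,.014);he=f(488,382,.018);g=f(341,229,.24);gb=f(341,232,.034)
print(cup,st,lens,he,np.hypot(*(lens-he)[:2]),g,gb)
s=lambda u,v,z:ray("scene",(u*k,v*k),z)
print(s(419,300,.085),s(533,371,.098))
S={n:cv2.cvtColor(ctrl.snapshot(n),cv2.COLOR_RGB2BGR) for n in CAL}
for n in S: cv2.imwrite(f"pics/{n}_raw.png",S[n])
cc=[circ(*cup[:2],.085,.025),circ(*cup[:2],0,.05)];sc=[circ(*st[:2],.098,.025),circ(*st[:2],0,.05)]
T=[]
for n in("top","scene"):
    c=lambda P:proj(n,P)[0]
    T.append(np.vstack([tile(S[n],n,c([*P[:2],.05]),q) for P,q in((cup,cc),(st,sc))]))
cv2.imwrite("pics/m1.png",np.hstack(T))
E
```

```text
[ 0.5816 -0.0244  0.085 ] [0.5264 0.2589 0.098 ] [ 0.5899 -0.2706  0.014 ] [ 0.4476 -0.2395  0.018 ] 0.1456480287294376 [0.687  0.0157 0.24  ] [0.736 0.036 0.034]
[ 0.5778 -0.0211  0.085 ] [0.5278 0.2612 0.098 ]
```

View pics/m1.png

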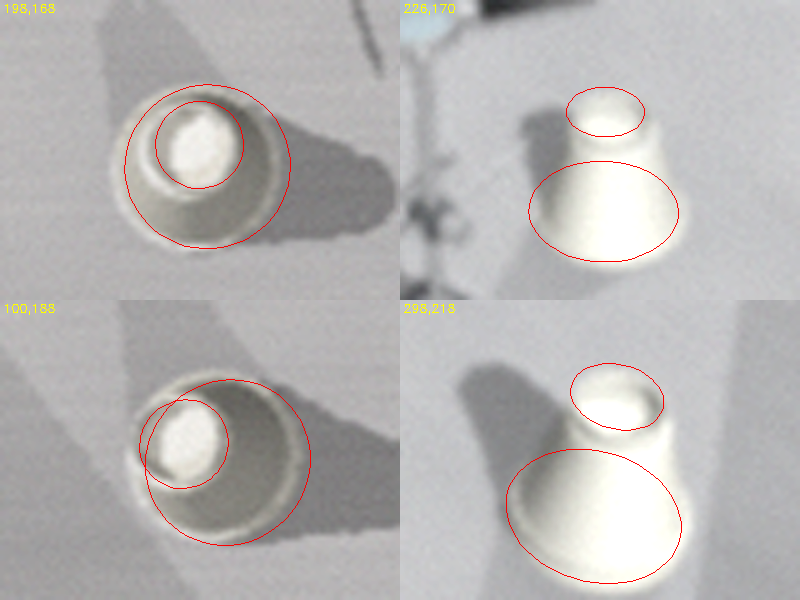

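```bash
cat >> h.py <<'E'
from scipy.ndimage import map_coordinates
from scipy.optimize import minimize
CUP=[(0,.049),(.004,.05),(.074,.028),(.085,.025)]
def hull(n,x,y,levels):
    P=proj(n,np.vstack([circ(x,y,z,r) for z,r in levels]))
    H=cv2.convexHull(P.astype(np.float32))[:,0];H=np.vstack([H,H[:1]])
    d=np.r_[0,np.cumsum(np.hypot(*np.diff(H,axis=0).T))];t=np.linspace(0,d[-1],200)
    return np.c_[np.interp(t,d,H[:,0]),np.interp(t,d,H[:,1])]
def fit(img,n,x,y,levels,rng=.014):
    g=cv2.GaussianBlur(img.astype(np.float32),(0,0),.8)
    G=np.sqrt(sum(cv2.Sobel(g[:,:,i],cv2.CV_32F,1,0)**2+cv2.Sobel(g[:,:,i],cv2.CV_32F,0,1)**2 for i in range(3)))
    G=np.minimum(G,np.percentile(G,97))
    def sc(p):
        H=hull(n,*p,levels);return -map_coordinates(G,[H[:,1],H[:,0]],order=1).mean()
    s=np.arange(-rng,rng+1e-9,.001)
    best=min((sc((x+a,y+b)),x+a,y+b) for a in s for b in s)
    return best[1:]
E
python3 - <<'E'
from h import *
S={n:cv2.imread(f"pics/{n}_raw.png") for n in CAL}
STK=CUP+[(z+.013,r) for z,r in CUP]
T=[]
R={}
for n in("top","scene"):
    R[n]=[fit(S[n],n,.580,-.022,CUP),fit(S[n],n,.527,.261,STK)];print(n,np.array(R[n]))
m=np.mean([R["top"],R["scene"]],0);print(m)
n="top";a=[]
for P,L in zip(R[n],(CUP,STK)):
    c=proj(n,[*P,.05])[0];t=tile(S[n],n,c,[]);x0,y0=int(c[0]-40),int(c[1]-30)
    cv2.polylines(t,[((hull(n,*P,L)-[x0,y0]+.5)*5).astype(int)],True,(0,0,255),1);a.append(t)
n="scene"
b=[tile(S[n],n,(232,172),[]),tile(S[n],n,(232,212),[])]
cv2.imwrite("pics/m2.png",np.hstack([np.vstack(a),np.vstack([tile(S["top"],"top",(222,155),[]),b[1]])]))
cv2.imwrite("pics/m3.png",np.hstack([np.vstack([tile(S["top"],"top",(320,210),[]),tile(S["top"],"top",(222,155),[])]),np.vstack(b)]))
E
```

```text
top [[ 0.581 -0.012]
 [ 0.525  0.247]]
scene [[ 0.58  -0.016]
 [ 0.53   0.266]]
[[ 0.5805 -0.014 ]
 [ 0.5275  0.2565]]
```

View pics/m2.png

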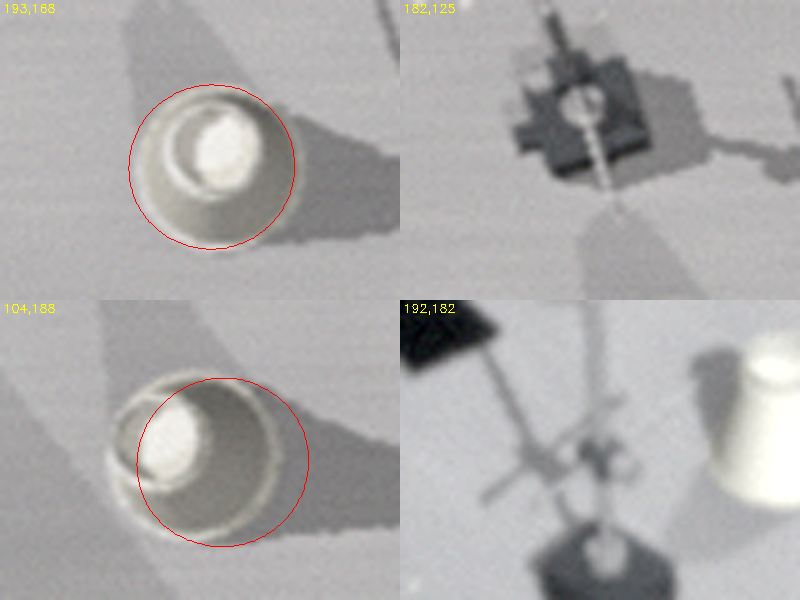

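View pics/m3.png

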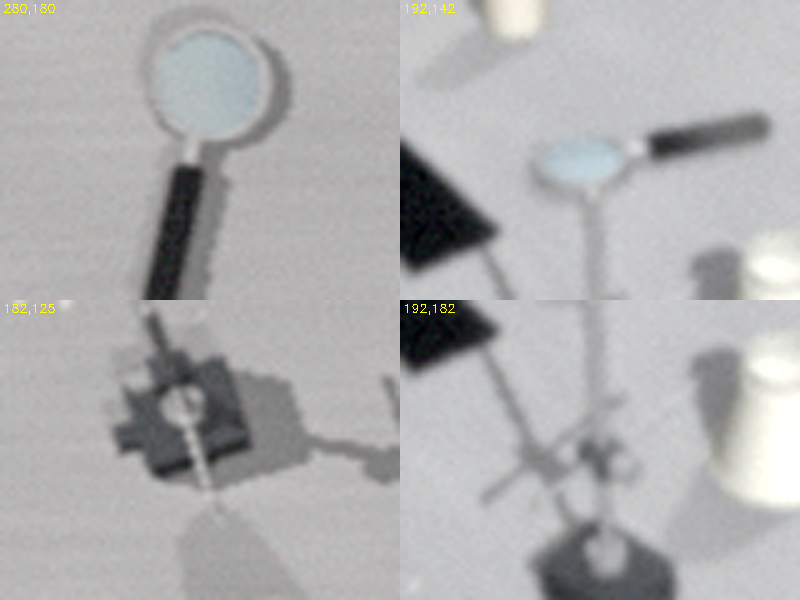

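```bash
python3 - <<'E'
from h import *
S={n:cv2.imread(f"pics/{n}_raw.png") for n in CAL}
px=lambda o,p:(o[0]+(p[0]+.5)/5-.5,o[1]+(p[1]+.5)/5-.5)
print("top cup bead",ray("top",px((193,168),(221,167)),.003),"shoulder",ray("top",px((193,168),(214,148)),.074))
print("top stack bead",ray("top",px((104,188),(194.5,156.5)),.0095),"shoulder",ray("top",px((104,188),(158,142)),.087))
# silhouettes in scene
STK=CUP+[(z+.013,r) for z,r in CUP]
g=cv2.cvtColor(S["scene"],cv2.COLOR_BGR2GRAY)
for c0,L in(((.58,-.018),CUP),((.527,.261),STK)):
    c=proj("scene",[*c0,.05])[0].astype(int);m0=np.zeros_like(g);cv2.rectangle(m0,(int(c[0]-24),int(c[1]-30)),(int(c[0]+24),int(c[1]+32)),1,-1)
    th,_=cv2.threshold(g[m0>0].reshape(-1,1),0,255,cv2.THRESH_OTSU)
    M=((g>th)&(m0>0)).astype(np.uint8)
    def iou(p):
        m=np.zeros_like(g);cv2.fillPoly(m,[np.round(hull("scene",*p,L)*16).astype(np.int32)],1,shift=4)
        return (m&M).sum()/(m|M).sum()
    s=np.arange(-.016,.0161,.001)
    print(th,max((iou((c0[0]+a,c0[1]+b)),c0[0]+a,c0[1]+b) for a in s for b in s))
tp=px((182,125),(216,207))
for z in(.095,.115,.135):
    X=ray("top",tp,z);print("tip",X,proj("scene",X))
print("spindle top",ray("top",px((182,125),(184,107)),.24))
lc=px((280,180),(212,83));h1=px((280,180),(190,165));
print("lens",ray("top",lc,.012),"handle start",ray("top",h1,.018))
lc2=px((192,142),(582,161)) ;print("lens scene",ray("scene",(lc2[0]-80,lc2[1]),.012))
F=np.mean([ctrl.snapshot("scene").astype(float) for _ in range(8)],0)[:,:,::-1]
np.save("F.npy",F)
c=F[190:230,215:268];c=np.clip((c-c.min())*255/(140-c.min()),0,255).astype(np.uint8)
cv2.imwrite("pics/tip.png",cv2.resize(c,None,fx=15,fy=15,interpolation=cv2.INTER_CUBIC))
E
```

```text
top cup bead [ 0.5805 -0.0178  0.003 ] shoulder [ 0.5813 -0.0179  0.074 ]
top stack bead [0.5285 0.2644 0.0095] shoulder [0.5286 0.2651 0.087 ]
145.0 (np.float64(0.6772616136919315), np.float64(0.578), np.float64(-0.016999999999999984))
144.0 (np.float64(0.6621297037630104), np.float64(0.526), np.float64(0.265))
tip [0.6683 0.011  0.095 ] [[249.2449 205.2759]]
tip [0.6639 0.0093 0.115 ] [[250.1283 199.4322]]
tip [0.6594 0.0076 0.135 ] [[251.0273 193.4857]]
spindle top [0.6885 0.0153 0.24  ]
lens [ 0.591 -0.273  0.012] handle start [ 0.5412 -0.2577  0.018 ]
lens scene [ 0.5942 -0.2646  0.012 ]
```

View pics/tip.png

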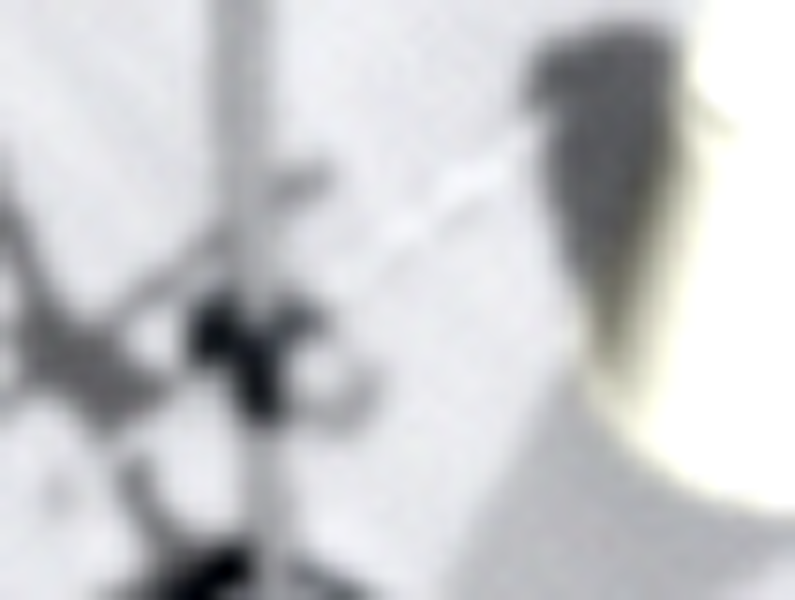

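Emit:
{"name": "apply_moves", "arguments": {"targets": [{"travel":[31.3,29.9,0],"roll":0,"jaw":87},{"travel":[31.3,29.9,0],"roll":0,"jaw":87},{"travel":[31.3,29.9,0],"roll":0,"jaw":87},{"travel":[31.3,29.9,0],"roll":0,"jaw":87},{"travel":[31.3,29.9,0],"roll":0,"jaw":87},{"travel":[31.3,29.9,0],"roll":0,"jaw":87},{"travel":[31.3,29.9,0],"roll":0,"jaw":87},{"travel":[31.3,29.9,0],"roll":0,"jaw":87},{"travel":[31.3,29.9,0],"roll":0,"jaw":87},{"travel":[31.3,29.9,0],"roll":0,"jaw":87}]}}

```text
clock: 1.6
tool_pos: [0.4019, 0.2782, 0.249]
orientation: [-179.9, -0.0, -15.3]
force: [0.0, 1.1, 0.3]
opening: 0.0873
gripper_force: 0.0
```

```bash
python3 - <<'E'
from h import *
def pl(n,a,b):
    C=CAL[n]["extrinsics"][:3,3];d=[ray(n,p,0)-C for p in(a,b)];N=np.cross(*d);return N/np.linalg.norm(N),C
n1,c1=pl("top",(218.6,149.6),(224.8,166));n2,c2=pl("scene",(237.2,208.9),(250.9,197.9))
d=np.cross(n1,n2);d/=np.linalg.norm(d);print("rod dir",d)
print("tip tri",tri((250.9,197.9),(224.8,166)),tri((251.2,197.4),(224.8,166)))
k=1/1.5625
print("clamp z: ",[ray("scene",(231.9,212.2),z) for z in(.115,.125)])
E
```

```text
rod dir [-0.9372 -0.3478 -0.0271]
tip tri [0.6622 0.0092 0.1204] [0.6616 0.0092 0.1222]
clamp z:  [array([0.7379, 0.0294, 0.115 ]), array([0.7429, 0.0392, 0.125 ])]
```

Emit:
{"name": "apply_moves", "arguments": {"targets": [{"travel":[31.3,29.8,0],"roll":0,"jaw":87},{"travel":[31.3,29.8,0],"roll":0,"jaw":87},{"travel":[31.3,29.8,0],"roll":0,"jaw":87},{"travel":[31.3,29.8,0],"roll":0,"jaw":87},{"travel":[31.3,29.8,0],"roll":0,"jaw":87},{"travel":[31.3,29.8,0],"roll":0,"jaw":87},{"travel":[31.3,29.8,0],"roll":0,"jaw":87},{"travel":[31.0,29.6,40],"roll":0,"jaw":87},{"travel":[0,0,40],"roll":0,"jaw":87},{"travel":[0,0,40],"roll":0,"jaw":87}]}}

```text
clock: 2.6
tool_pos: [0.5768, -0.0121, 0.1334]
orientation: [-180.0, -0.1, -15.5]
force: [-0.1, 0.4, -0.7]
opening: 0.0873
gripper_force: 0.0
```

Emit:
{"name": "apply_moves", "arguments": {"targets": [{"travel":[0,0,10],"roll":0,"jaw":87},{"travel":[0,0,0],"roll":0,"jaw":87},{"travel":[0,0,0],"roll":0,"jaw":87}]}}

```text
clock: 2.9
tool_pos: [0.5775, -0.0103, 0.1263]
orientation: [-180.0, -0.1, -15.3]
force: [0.1, 0.2, 0.8]
opening: 0.0872
gripper_force: 0.0
```

Emit:
{"name": "apply_moves", "arguments": {"targets": [{"travel":[4.3,6.3,14],"roll":0,"jaw":87},{"travel":[0,0,14],"roll":0,"jaw":87},{"travel":[0,0,0],"roll":0,"jaw":87},{"travel":[0,0,0],"roll":0,"jaw":87}]}}

```text
clock: 3.3
tool_pos: [0.5792, -0.0179, 0.0973]
orientation: [-180.0, -0.1, -15.3]
force: [0.2, 0.2, 0.1]
opening: 0.0871
gripper_force: 0.0
```

```bash
python3 - <<'E'
from h import *
a=[]
for n in("top","scene"):
    im=ctrl.snapshot(n)[:,:,::-1].copy();c=proj(n,[.58,-.0175,.08])[0]
    a.append(tile(im,n,c,[circ(.58,-.0175,.003,.05),circ(.58,-.0175,.085,.025)]))
cv2.imwrite("pics/g1.png",np.hstack(a));o=ctrl.get_obs();print(o["tool_pos"],o["force"])
E
```

```text
[ 0.5794 -0.0178  0.0976] [-0.3704 -0.1012 -0.2575]
```

View pics/g1.png

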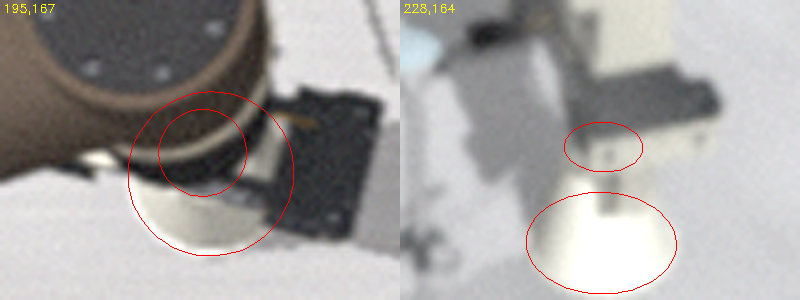

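The picture shows the fingers straddling the cup's foot, with the bead outline on the cup at about (210,175) in the top tile. I'll close the fingers.

Emit:
{"name": "apply_moves", "arguments": {"targets": [{"travel":[0,0,0],"roll":0,"jaw":44},{"travel":[0,0,0],"roll":0,"jaw":44},{"travel":[0,0,0],"roll":0,"jaw":44},{"travel":[0,0,0],"roll":0,"jaw":44},{"travel":[0,0,0],"roll":0,"jaw":44},{"travel":[0,0,0],"roll":0,"jaw":44},{"travel":[0,0,0],"roll":0,"jaw":44}]}}

```text
clock: 4.1
tool_pos: [0.5791, -0.0178, 0.0967]
orientation: [-180.0, -0.0, -15.3]
force: [0.7, 1.1, 3.3]
opening: 0.0491
gripper_force: 30.6
```

Emit:
{"name": "apply_moves", "arguments": {"targets": [{"travel":[0,0,-10],"roll":0,"jaw":44},{"travel":[0,0,-20],"roll":0,"jaw":44},{"travel":[0,0,-30],"roll":0,"jaw":44},{"travel":[0,0,-30],"roll":0,"jaw":44},{"travel":[0,0,-30],"roll":0,"jaw":44},{"travel":[0,0,-20],"roll":0,"jaw":44},{"travel":[0,0,-5],"roll":0,"jaw":44},{"travel":[0,0,0],"roll":0,"jaw":44}]}}

```text
clock: 4.9
tool_pos: [0.5787, -0.018, 0.2422]
orientation: [-180.0, -0.1, -15.4]
force: [-0.1, -0.6, -0.9]
opening: 0.0487
gripper_force: 30.3
```

Emit:
{"name": "apply_moves", "arguments": {"targets": [{"travel":[-8,-16.6,0],"roll":0,"jaw":44},{"travel":[-15.5,-32.2,0],"roll":0,"jaw":44},{"travel":[-15.5,-32.2,0],"roll":0,"jaw":44},{"travel":[-15.5,-32.2,0],"roll":0,"jaw":44},{"travel":[-15.5,-32.2,0],"roll":0,"jaw":44},{"travel":[-15.5,-32.2,0],"roll":0,"jaw":44},{"travel":[-15.5,-32.2,0],"roll":0,"jaw":44},{"travel":[-15.7,-32.4,0],"roll":0,"jaw":44},{"travel":[-8,-16.6,0],"roll":0,"jaw":44},{"travel":[0,0,0],"roll":0,"jaw":44}]}}

```text
clock: 5.9
tool_pos: [0.526, 0.2663, 0.2398]
orientation: [179.9, 0.1, -15.2]
force: [0.4, 0.0, -0.8]
opening: 0.0492
gripper_force: 30.4
```

```bash
python3 - <<'E'
from h import *
a=[]
F={n:np.mean([ctrl.snapshot(n).astype(float) for _ in range(4)],0)[:,:,::-1].astype(np.uint8) for n in CAL}
for n in F: cv2.imwrite(f"pics/{n}_2.png",F[n])
o=ctrl.get_obs();p=o["tool_pos"];print(p,o["opening"])
x,y=p[:2];z=p[2]-.0967
n="scene"
t1=tile(F[n],n,proj(n,[x,y,.11])[0],[circ(x,y,z+.003,.05),circ(.527,.265,.098,.025),circ(.527,.265,.003,.05)],w=80,h=60)
t2=tile(F[n],n,proj(n,[.58,-.0175,.02])[0],[circ(.58,-.0175,0,.028)])
n="top"
t3=tile(F[n],n,proj(n,[x,y,.11])[0],[circ(x,y,z+.003,.05),circ(.527,.265,.003,.05)])
t4=tile(F[n],n,proj(n,[.58,-.0175,.02])[0],[circ(.58,-.0175,0,.028)])
cv2.imwrite("pics/g2.png",np.vstack([np.hstack([t1,t3]),np.hstack([t2,t4])]))
E
```

```text
[0.5272 0.2638 0.2415] 0.04906617419226188
```

View pics/g2.png

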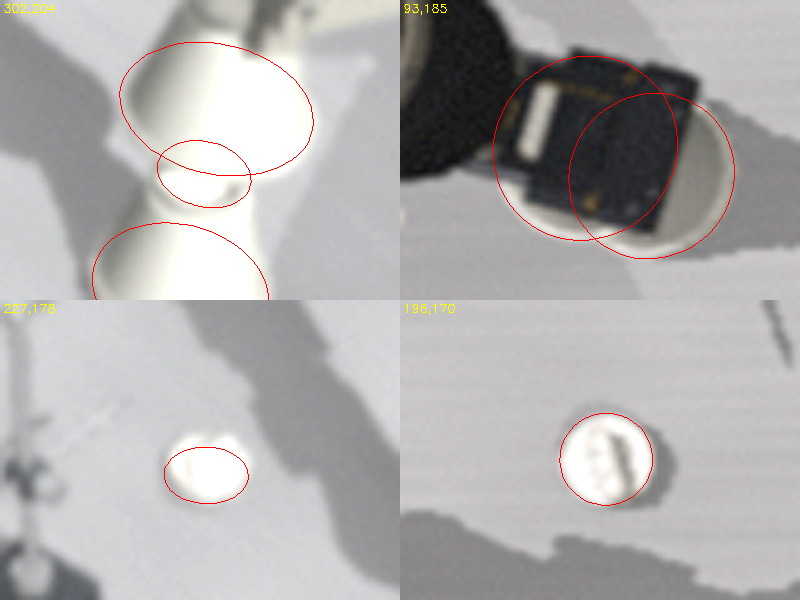

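The cup sits above the stack and matches its model. The cast is at about (206,158) in its top tile, concentric with where the cup stood. I'll lower the cup.

Emit:
{"name": "apply_moves", "arguments": {"targets": [{"travel":[0,0,30],"roll":0,"jaw":44},{"travel":[0,0,30],"roll":0,"jaw":44},{"travel":[0,0,25],"roll":0,"jaw":44},{"travel":[0,0,10],"roll":0,"jaw":44},{"travel":[0,0,5],"roll":0,"jaw":44},{"travel":[0,0,5],"roll":0,"jaw":44},{"travel":[0,0,3],"roll":0,"jaw":44},{"travel":[0,0,0],"roll":0,"jaw":44},{"travel":[0,0,0],"roll":0,"jaw":44}]}}

```text
clock: 7.2
tool_pos: [0.5273, 0.2649, 0.1342]
orientation: [-179.9, -0.0, -15.3]
force: [0.4, 0.1, -0.5]
opening: 0.0493
gripper_force: 30.4
```

Emit:
{"name": "apply_moves", "arguments": {"targets": [{"travel":[0,0,3],"roll":0,"jaw":44},{"travel":[0,0,3],"roll":0,"jaw":44},{"travel":[0,0,2],"roll":0,"jaw":44},{"travel":[0,0,2],"roll":0,"jaw":44},{"travel":[0,0,0],"roll":0,"jaw":44},{"travel":[0,0,0],"roll":0,"jaw":44}]}}

```text
clock: 7.8
tool_pos: [0.527, 0.2646, 0.1234]
orientation: [180.0, 0.0, -15.3]
force: [-0.6, 0.0, -0.4]
opening: 0.0492
gripper_force: 30.4
```

Emit:
{"name": "apply_moves", "arguments": {"targets": [{"travel":[0,0,1.5],"roll":0,"jaw":44},{"travel":[0,0,0],"roll":0,"jaw":44},{"travel":[0,0,0],"roll":0,"jaw":44}]}}

```text
clock: 8.1
tool_pos: [0.5272, 0.2648, 0.1223]
orientation: [-180.0, -0.0, -15.3]
force: [-0.1, 0.3, 3.4]
opening: 0.0495
gripper_force: 31.0
```

Emit:
{"name": "apply_moves", "arguments": {"targets": [{"travel":[0,0,0.7],"roll":0,"jaw":44},{"travel":[0,0,0],"roll":0,"jaw":44},{"travel":[0,0,0],"roll":0,"jaw":87},{"travel":[0,0,0],"roll":0,"jaw":87},{"travel":[0,0,0],"roll":0,"jaw":87},{"travel":[0,0,0],"roll":0,"jaw":87},{"travel":[0,0,0],"roll":0,"jaw":87},{"travel":[0,0,-10],"roll":0,"jaw":87},{"travel":[0,0,-40],"roll":0,"jaw":87},{"travel":[0,0,-40],"roll":0,"jaw":87}]}}

```text
clock: 9.1
tool_pos: [0.5261, 0.2639, 0.2114]
orientation: [179.8, 0.1, -15.4]
force: [0.6, 0.7, 1.3]
opening: 0.0869
gripper_force: 0.0
```

```bash
python3 - <<'E'
from h import *
for n,box in(("top",(280,180,370,255)),("scene",(205,155,285,190))):
    im=cv2.imread(f"pics/{n}_raw.png");x0,y0,x1,y1=box;c=im[y0:y1,x0:x1].astype(int)
    if n=="top": dk=c.max(2)<45
    else: dk=c.max(2)<75
    N,lab,st,cen=cv2.connectedComponentsWithStats(dk.astype(np.uint8))
    bl=(c[:,:,0]-c[:,:,2])>12
    N2,lab2,st2,cen2=cv2.connectedComponentsWithStats(bl.astype(np.uint8))
    for i in range(1,N):
        if st[i,4]>30: 
            v,u=np.nonzero(lab==i);W=np.array([ray(n,(a+x0,b+y0),.016)[:2] for a,b in zip(u,v)])
            m=W.mean(0);d=np.linalg.svd(W-m)[2][0];d*=np.sign(d[0]);q=(W-m)@d
            print(n,"dark",st[i],m,"yaw",np.degrees(np.arctan2(d[1],d[0])),"ends",q.min(),q.max())
    for i in range(1,N2):
        if st2[i,4]>30: print(n,"lens",st2[i],ray(n,cen2[i]+[x0,y0],.010))
for n,p in(("top",(196+(206-.0)/5-.5,170+(158.5)/5-.5)),):print("cast",ray(n,p,.0115))
im=cv2.imread("pics/top_2.png");g=cv2.cvtColor(im,cv2.COLOR_BGR2GRAY)[170:230,196:276];m=(g>140).astype(np.uint8)
N,l,st,ce=cv2.connectedComponentsWithStats(m);i=1+st[1:,4].argmax();print(st[i],ray("top",ce[i]+[196,170],.0115))
(cx,cy),r=cv2.minEnclosingCircle(np.argwhere(l==i)[:,::-1].astype(np.int32));print(r,ray("top",(cx+196,cy+170),.0115))
im=cv2.imread("pics/scene_2.png");g=cv2.cvtColor(im,cv2.COLOR_BGR2GRAY)[178:238,227:307];m=(g>150).astype(np.uint8)
N,l,st,ce=cv2.connectedComponentsWithStats(m);i=1+st[1:,4].argmax();s=st[i];print("scene cast box",s,ray("scene",(227+s[0]+s[2]/2-.5,178+s[1]+s[3]-.5-5.6),0.003))
E
```

```text
top dark [ 29  34  11  31 171] [ 0.4935 -0.2461] yaw -14.306895836655809 ends -0.046220073658059135 0.046280050000674464
scene dark [37 12 17  7 64] [ 0.5183 -0.2398] yaw -11.882020027622323 ends -0.039223133747170194 0.02832675121594126
scene dark [ 0 28  6  7 31] [ 0.6972 -0.2332] yaw 77.4364472084633 ends -0.022441356923976228 0.016175947817671885
scene lens [17 15 14  8 72] [ 0.5908 -0.2694  0.01  ]
cast [ 0.5787 -0.018   0.0115]
[ 32  23  18  18 210] [ 0.5783 -0.016   0.0115]
9.029558181762695 [ 0.5778 -0.0179  0.0115]
scene cast box [ 34  27  16  14 171] [ 0.5809 -0.0118  0.003 ]
```

Emit:
{"name": "apply_moves", "arguments": {"targets": [{"travel":[5,20,0],"roll":0,"jaw":60},{"travel":[10.7,41.7,0],"roll":0,"jaw":60},{"travel":[10.7,41.7,0],"roll":0,"jaw":60},{"travel":[10.7,41.7,0],"roll":0,"jaw":60},{"travel":[10.7,41.7,0],"roll":0,"jaw":60},{"travel":[10.7,41.7,0],"roll":0,"jaw":60},{"travel":[10.7,41.7,0],"roll":0,"jaw":60},{"travel":[10.7,41.7,0],"roll":0,"jaw":60},{"travel":[10.7,41.7,0],"roll":0,"jaw":60},{"travel":[10.7,41.7,0],"roll":0,"jaw":60}]}}

```text
clock: 10.1
tool_pos: [0.5193, -0.1452, 0.2113]
orientation: [-180.0, 0.0, -15.3]
force: [1.7, -0.2, 0.8]
opening: 0.0597
gripper_force: 0.0
```

Emit:
{"name": "apply_moves", "arguments": {"targets": [{"travel":[10.7,41.7,0],"roll":0,"jaw":60},{"travel":[10.7,41.7,0],"roll":0,"jaw":60},{"travel":[5.7,21.7,0],"roll":0,"jaw":60},{"travel":[0,0,40],"roll":1,"jaw":60},{"travel":[0,0,40],"roll":0,"jaw":60},{"travel":[0,0,30],"roll":0,"jaw":60},{"travel":[0,0,0],"roll":0,"jaw":60},{"travel":[0,0,0],"roll":0,"jaw":60},{"travel":[0,0,0],"roll":0,"jaw":60}]}}

```text
clock: 11.0
tool_pos: [0.5196, -0.2522, 0.1032]
orientation: [-180.0, -0.2, -16.3]
force: [0.5, 0.0, 0.6]
opening: 0.0603
gripper_force: 0.0
```

Emit:
{"name": "apply_moves", "arguments": {"targets": [{"travel":[-1.9,0,25],"roll":-2,"jaw":60},{"travel":[0,0,25],"roll":0,"jaw":60},{"travel":[0,0,20],"roll":0,"jaw":60},{"travel":[0,0,7],"roll":0,"jaw":60},{"travel":[0,0,0],"roll":0,"jaw":60},{"travel":[0,0,0],"roll":0,"jaw":60}]}}

```text
clock: 11.6
tool_pos: [0.5177, -0.2516, 0.0258]
orientation: [-180.0, -0.1, -14.3]
force: [0.6, 0.4, -0.1]
opening: 0.06
gripper_force: 0.0
```

Emit:
{"name": "apply_moves", "arguments": {"targets": [{"travel":[0,0,0.8],"roll":0,"jaw":12},{"travel":[0,0,0],"roll":0,"jaw":12},{"travel":[0,0,0],"roll":0,"jaw":12},{"travel":[0,0,0],"roll":0,"jaw":12},{"travel":[0,0,0],"roll":0,"jaw":12},{"travel":[0,0,0],"roll":0,"jaw":12},{"travel":[0,0,0],"roll":0,"jaw":12}]}}

```text
clock: 12.3
tool_pos: [0.5165, -0.2514, 0.0235]
orientation: [180.0, 0.0, -14.3]
force: [-0.9, -0.5, 1.1]
opening: 0.0199
gripper_force: 30.0
```

Emit:
{"name": "apply_moves", "arguments": {"targets": [{"travel":[0,0,-8],"roll":0,"jaw":12},{"travel":[0,0,-20],"roll":0,"jaw":12},{"travel":[0,0,-30],"roll":0,"jaw":12},{"travel":[0,0,-30],"roll":0,"jaw":12},{"travel":[0,0,-18],"roll":0,"jaw":12},{"travel":[0,0,-8],"roll":0,"jaw":12},{"travel":[0,0,0],"roll":0,"jaw":12},{"travel":[0,0,0],"roll":0,"jaw":12}]}}

```text
clock: 13.1
tool_pos: [0.5159, -0.2511, 0.1366]
orientation: [-180.0, 0.1, -14.4]
force: [-0.1, -0.0, -1.2]
opening: 0.02
gripper_force: 30.0
```

Emit:
{"name": "apply_moves", "arguments": {"targets": [{"travel":[-4,-12,0],"roll":0,"jaw":12},{"travel":[-8,-27,0],"roll":0,"jaw":12},{"travel":[-8,-27,0],"roll":0,"jaw":12},{"travel":[-8,-27,0],"roll":0,"jaw":12},{"travel":[-8,-27,0],"roll":0,"jaw":12},{"travel":[-8,-27,0],"roll":0,"jaw":12},{"travel":[-8,-27,0],"roll":0,"jaw":12},{"travel":[-8,-27,0],"roll":0,"jaw":12},{"travel":[-8,-27,0],"roll":0,"jaw":12},{"travel":[-5.7,-15,0],"roll":0,"jaw":12}]}}

```text
clock: 14.1
tool_pos: [0.5045, 0.0043, 0.1364]
orientation: [180.0, 0.1, -14.3]
force: [-0.5, -0.2, -0.0]
opening: 0.0197
gripper_force: 30.0
```

Emit:
{"name": "apply_moves", "arguments": {"targets": [{"travel":[0,0,0],"roll":0,"jaw":12},{"travel":[0,0,0],"roll":0,"jaw":12},{"travel":[0,0,0],"roll":0,"jaw":12},{"travel":[0,0,0],"roll":0,"jaw":12}]}}

```text
clock: 14.5
tool_pos: [0.5051, 0.0017, 0.1371]
orientation: [180.0, 0.0, -14.4]
force: [0.3, 0.5, -0.0]
opening: 0.0197
gripper_force: 30.0
```

```bash
python3 - <<'E'
from h import *
F={n:np.mean([ctrl.snapshot(n).astype(float) for _ in range(6)],0)[:,:,::-1].astype(np.uint8) for n in CAL}
for n in F: cv2.imwrite(f"pics/{n}_3.png",F[n])
P=[ctrl.get_obs()]
for o in P: print(o["tool_pos"],o["orientation"],o["force"],o["opening"])
cast=(.579,-.017)
L=[circ(*cast,.121,.0365)]
s=proj("scene",[*cast,.121])[0];t=proj("top",[*cast,.121])[0]
a=tile(F["scene"],"scene",s,L);b=tile(F["top"],"top",t,L)
q=[.527,.265];K=[circ(*q,.111,.025),circ(*q,.003,.05)]
c=tile(F["scene"],"scene",proj("scene",[*q,.06])[0],K);d=tile(F["top"],"top",proj("top",[*q,.06])[0],K)
cv2.imwrite("pics/g3.png",np.vstack([np.hstack([a,b]),np.hstack([c,d])]))
E
```

```text
[0.5053 0.0023 0.1375] [-179.9988   -0.0016  -14.3413] [ 0.2061  0.7914 -1.6674] 0.019917911576956663
```

View pics/g3.png

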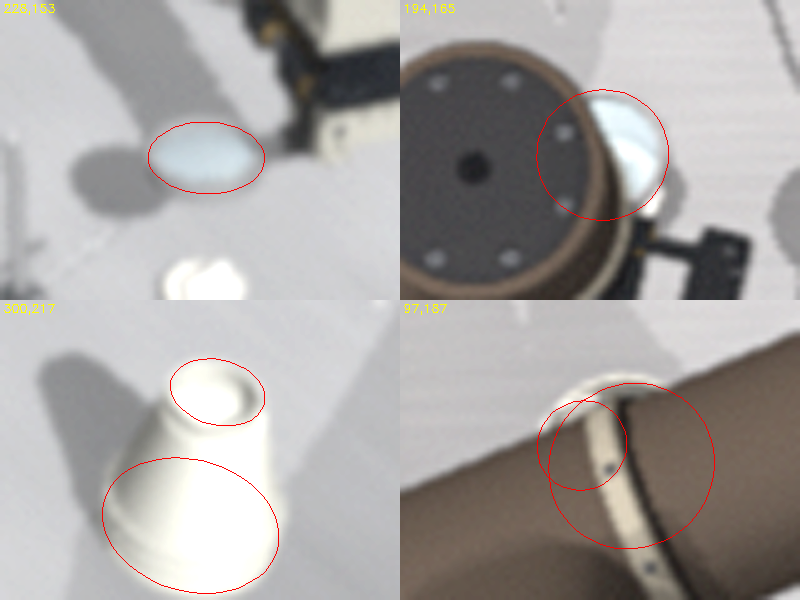

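The lens sits on its model circle at about (206,158) in the scene tile, over the cast and at pointer height. The stack's foot matches 111 mm, so the cups are fully nested. I'll hand it in.

```bash
python3 -c "
from plant import ctrl
print(ctrl.close_job())"
```

```text
the job is handed in; nothing more can be done
None
```

I nested the cover cup on the stack and handed the job in at about 15 s, with the magnifier held level over the cast at about 0.120 m, close to the measured pointer height of about 0.121 m; no verdict was returned.

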